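# Hitch and latch the pull bar of a seal stretching jig

### The arm

A 7-joint arm with a two-finger parallel gripper is mounted at the origin on the work surface. World frame = base frame: x ahead of the robot, y to its left, z up, the work surface at z = 0. Lengths are in m, angles in rad, forces in N, time in s.
With the tool pointing down it reaches from about 0.4 to 0.85 m from the base axis. Payload 4.5 kg.
Tool frame: the origin (TCP) lies where the fingers leave the gripper's body, on its centre line; the fingertips stand 64 mm ahead of it and the grasp point (between the pads) lies 45 mm ahead of it; z points along the fingers, y is the line along which they close (so a half turn about z gives the same grasp; the last joint's range is limited). The gripper opens to 88 mm and grips with 3 to 60 N. Pads are 18 mm wide; open, the fingers measure 123 mm over their backs; the gripper's body (75 mm by 187 mm) begins 45 mm behind the grasp point.
Start: joints at [1.149, 0.689, -0.195, 1.565, 0.157, 0.902, -0.215], TCP at [0.275, -0.561, 0.303] pointing down, gripper open.
Joint ranges: [-3.01, 3.01], [-0.46, 2.08], [-1.47, 1.51], [0.13, 2.56], [-1, 4.14], [0.04, 2.09], [-2.66, 2.66]. Speed limits (rad/s): [2.57, 2.57, 3.14, 3.14, 3.14, 3.14, 3.14].

### API

Orientations are given as a unit quaternion [x, y, z, w].
In Python, from plant import r gives the robot as it stands.
- The arm moves only by the tool play_rows, never from a script. Its arguments are lists of equal length, an entry for each row: "translation": the shift along the tool's x, y, z in m, a list of three; "delta_rot": the turn, a rotation vector about the tool's x, y, z in degrees, a list of three; "grip": the opening, from -1 (shut) to 1 (fully open). In form: {"translation": [[x, y, z], ...], "delta_rot": [[rx, ry, rz], ...], "grip": [grip, ...]}. A call has 1 to 20 rows; each row shifts and turns the commanded pose from where the row before left it, along the tool's axes as they then stand; what a row does not reach is not made up. A row lasts 1/8 s, in which the tool goes at most 62.5 mm and 10.7 degrees, less where a joint would pass 70% of its speed; a pose out of reach is approached as far as the arm can. A call with a gripper value outside its range is refused whole. The fingers move at their own pace and stop on an object; "squeeze" is the grip in N (left out, the last holds). Time passes only in rows, so rows that do not move let the fingers close. It gives the time, the measured TCP pose, the force, the opening and the grip force at its end, in the units of the state.
- r.get_state(): the state, without advancing time (a new reading comes with each control period).
- r.snapshot(name): name is "scene" or "top" or "wrist"; returns the picture (400x640x3 uint8, blue, green, red); there is no depth.
- r.get_calibration(name): a dict with "intrinsics" (3x3 intrinsics, pixels), "eye" and "rotation" of the camera in the world. Camera axes: x right, y up, looking along -z (the intrinsics and any distortion apply to the point x, -y, -z); pixel columns grow to the right and rows downward; lengths in m; the calibration is good to about 2 mm. A picture is of the moment at which its call begins: read the wrist's pose just before it. get_calibration takes no time and is no camera call; for the wrist camera it gives the pose at the moment of the call.
- r.finish_job(): hands the job in; it is judged then, once.
Trained networks look in the newest picture that a camera, given by its name, has taken for a name from the list of things; names that differ only in an ending like _2 or _b are one class to them, and where a whole thing is asked for, a point or a joint stands for the part that bears it (a point fixed in the world has none). Each returns a list of dicts, best first, with "confidence" (0 to 1); they miss things now and then, are a little off and sometimes report something else, mostly with a low value. They report only what shows in the picture. A call takes as long as a camera call. They do not tell look-alikes from the thing itself.
- r.look_for(camera, target): "point" ([x, y, z] in m, in world coordinates, good to about 4 mm: the middle of the surface that is visible of it).
- r.silhouettes(camera, target): "pixels" (400x640 bool, what is visible of it).
The state is a dict: "clock": time; "q": joint angles; "qd": joint speeds; "joint_torque": joint torques, N m; "tool_pos": TCP position; "eef_rot": TCP orientation; "contact_force": force on the tool from outside, world axes, zero at the start; "moment": the same for the moment, N m; "opening": opening from 0.0 (shut) to 1.0 (fully open); "finger_force": force on a finger pad.
Only numpy, scipy, OpenCV 4.12 (cv2) and the standard library are available. Lean on these libraries where they do the work, as an engineer would, in place of code of your own. Each camera call takes 0.05 s, during which the arm holds its last target. There are 200 camera calls.

### The job

Hitch the loose pull bar to the stretching jig: pick it up, lower its socket over the ball with the foot of its tail between the fork prongs, and press the socket down until it is fully home on the ball. Only then press its latch lever all the way down, and leave the bar latched and untouched. Press gently, by feel, as the ball's height is set differently each time, and leave the other things on the bench alone.

Things in the scene. Friction and masses are not known exactly. Their poses are not given: they have to be found in the camera images.
- coupler: Loose dark steel pull bar, 196 mm long, about 0.65 kg. Square socket head 52 x 52 mm, 66 mm high, open below, 40 x 40 mm inside (2 mm play round the ball); a bar 32 mm wide, spanning z 26 to 42 mm, runs along +x to x = 170 mm. Origin: centre of the head's lower rim (z = 0, on the bench at first), z up, x towards the tail. Home, the ball's centre is at z = 34 mm and the bar level.
- head (a point): Middle of the socket head, 36 mm above the rim on the socket's axis: a good place to grip, fingers closing along the bar's y on the head's two flat sides, 52 mm apart. The bar's centre of mass lies some 50 mm from here towards the tail.
- latch (a joint): Angle of the steel latch lever on the bar (rad): about 0 raised at 40 degrees, 0.70 right down, nearly flat over the bar. Hinge along the bar's y at x = 38, z = 44 mm of the bar's frame; stiff (0.6 N m, 7 to 10 N at the paddle), it stays where it is left. Down, its claw reaches under the ball; if the socket is not home the claw strikes the ball.
- paddle (a point): Centre of the top face of the lever's paddle (34 mm along the bar, 26 mm wide), 93 mm from the hinge: in the bar's frame at about x = 99, z = 114 mm raised and x = 130, z = 58.5 mm pressed down. Press here from above, following its arc; the press falls between ball and foot, so the bar does not tip.
- pin (a joint): Travel of the 10 mm steel tell-tale pin in the centre of the head's top (m): 0 flush with the top; the ball pushes it up to stand about 7 mm proud (0.007) when the socket is fully home. Stiff: it takes about 12 N to push it up, more than the bar's own weight gives, and it stays where it is left.
- foot (a point): Underside of the foot (14 mm along the bar, 26 mm across) that hangs under the bar's tail, at x = 155 mm, z = 0 of the bar's frame (level with the socket's rim).
- jig: Stretching jig, bolted down: grey frame 240 x 100 x 26 mm (x = -45 to 195 mm) holding a steel slab with a 36 mm steel ball on a 14 mm neck and, 155 mm from it, a fork. Origin on the bench under the ball, z up, x from ball to fork. The slab's height differs each time by 0 to 22 mm and is not measured: the ball's centre is 75 to 97 mm above the bench.
- ball_axis (a point): Point on the vertical axis of the ball, 30 mm above the bench (not the ball's height).
- fork_axis (a point): Point on the vertical axis midway between the two fork prongs, 30 mm above the bench. The prongs stand 34 mm apart and rise 24 mm above the fork's floor, which is 40 to 62 mm above the bench and rises with the ball, so that the bar is level when home (to within 1 mm at the foot).
- ring_stack: Bystander: stack of black rubber rings, 64 mm across and 32 mm high; origin at its underside.
- ring_big: Bystander: stack of larger black rings, 108 mm across and 24 mm high; origin at its underside.
- spray_can: Bystander: upright can, 52 mm across and 170 mm high; origin at its underside.
- steel_rule: Bystander: flat steel strip, 30 x 200 x 4 mm; origin at its underside.
- seal_tube: Bystander: black upright rubber cylinder, 64 mm across and 90 mm high; origin at its underside.
- parts_bin: Bystander: open blue bin with rings, 150 x 200 x 80 mm; origin at its underside.
- weight: Bystander: brass weight, 50 mm across and 30 mm high; origin at its underside.
Things that resemble listed ones, but are neither listed nor needed, are in the scene too. Several things have the shape of the coupler; the one meant has the colours described above.

How it is judged:
On the way, in this order (a step that is already met when the one before it is completed fails the run):
1. the socket is fully home on the ball (pin pushed up), with the foot in the fork and the lever still raised (value of joint pin above 0.0055 m and horizontal distance between coupler and ball_axis below 0.004 m and horizontal distance between foot and fork_axis below 0.008 m and angle between coupler's own z axis and vertical below 0.07 rad and value of joint latch below 0.25 rad), for 0.2 s.
2. the latch lever is pressed right down (value of joint pin above 0.0055 m and value of joint latch above 0.63 rad), for 0.2 s.
At the end, for the whole second after the job is handed in: The pull bar sits level (within 4 degrees) and at rest on the jig, its socket centred on the ball within 4 mm and its foot in the fork within 8 mm, the pin pushed up more than 5.5 mm (socket fully home) and the latch lever down past 0.63 of its 0.70 rad (all of step 2 and horizontal distance between coupler and ball_axis below 0.004 m and horizontal distance between foot and fork_axis below 0.008 m and angle between coupler's own z axis and vertical below 0.07 rad and linear speed of coupler below 0.02 m/s); the robot touches nothing.
It fails at once if the pull bar is pressed or knocked on the jig with more than 45 N (contact force between coupler and jig above 45 N).
It fails at once if a bystander is moved by more than 20 mm (distance of any of ring_stack, ring_big, spray_can, steel_rule, seal_tube, parts_bin, weight from where it was at the start of the episode above 0.02 m).
It also fails if it takes over 69 s, if anything falls off the work surface, if the arm or the gripper's body presses on something with over 40 N, if the wrist force passes 120 N, or if a joint passes its speed limit or range.

## Working session

There is one attempt and no reset: what is moved stays moved. The work goes in short steps, Python scripts to look and compute and a tool call to move; the robot and the scene stay as the last step left them, time stands still between calls to the robot, and variables do not carry over. Pictures are saved under pics/ and viewed, at most 12 in all, crops included, and the job is handed in when it is done.

Besides the shell and the picture viewer there is one more tool, called after "Call:" in YAML: its name, and indented under it one key for each argument. play_rows: Moves the arm, as the interface text tells. Its arguments: {"type":"object","properties":{"translation":{"type":"array","items":{"type":"array","items":{"type":"number"}}},"delta_rot":{"type":"array","items":{"type":"array","items":{"type":"number"}}},"grip":{"type":"array","items":{"type":"number"}},"squeeze":{"type":"number"}},"required":["translation","delta_rot","grip"]}

```bash
ls; mkdir -p pics
cat > h.py <<'E'
import numpy as np, cv2
from plant import r
from scipy.spatial.transform import Rotation as R
def proj(c,P):
    P=np.atleast_2d(P); p=(P-np.array(c['eye']))@np.array(c['rotation'])
    K=np.array(c['intrinsics']); q=np.c_[p[:,0],-p[:,1],-p[:,2]]@K.T
    return q[:,:2]/q[:,2:]
def ray(c,uv,z):
    K=np.array(c['intrinsics']); d=np.linalg.inv(K)@np.array([uv[0],uv[1],1.]); d=np.array(c['rotation'])@np.array([d[0],-d[1],-d[2]])
    e=np.array(c['eye']); return e+d*(z-e[2])/d[2]
E
python3 - <<'E'
from h import *
for n in ['scene','top']:
    im=r.snapshot(n); cv2.imwrite(f'pics/{n}0.png',im); c=r.get_calibration(n); print(n,c)
    for t in ['coupler','head','paddle','jig','foot','pin']:
        try: print(t,[(np.round(d['point'],3).tolist(),round(d['confidence'],2),proj(c,d['point']).round().tolist()) for d in r.look_for(n,t)])
        except Exception as e: print(t,e)
s=r.get_state(); print(s)
E
```

```text
pics
scene {'intrinsics': array([[490.20812935,   0.        , 319.32123986],
       [  0.        , 490.20812935, 205.3478486 ],
       [  0.        ,   0.        ,   1.        ]]), 'eye': array([ 1.03986006, -0.7822618 ,  1.16814749]), 'rotation': array([0.34004597, 0.09896369, 0.26591151, 0.89658574])}
coupler matmul: Input operand 1 has a mismatch in its core dimension 0, with gufunc signature (n?,k),(k,m?)->(n?,m?) (size 4 is different from 3)
head matmul: Input operand 1 has a mismatch in its core dimension 0, with gufunc signature (n?,k),(k,m?)->(n?,m?) (size 4 is different from 3)
paddle matmul: Input operand 1 has a mismatch in its core dimension 0, with gufunc signature (n?,k),(k,m?)->(n?,m?) (size 4 is different from 3)
jig matmul: Input operand 1 has a mismatch in its core dimension 0, with gufunc signature (n?,k),(k,m?)->(n?,m?) (size 4 is different from 3)
foot matmul: Input operand 1 has a mismatch in its core dimension 0, with gufunc signature (n?,k),(k,m?)->(n?,m?) (size 4 is different from 3)
pin []
top {'intrinsics': array([[483.18614086,   0.        , 319.55510046],
[... 1100 characters left out ...]
 0.7, 'q': array([ 1.14880371,  0.68904696, -0.19458825,  1.56530677,  0.15729358,
        0.90252648, -0.21509371]), 'qd': array([-0.00056466, -0.00033583, -0.00037717, -0.00066621, -0.00154752,
       -0.00218792,  0.0001507 ]), 'joint_torque': array([ 4.75886700e-04, -5.27361953e+01, -1.26615275e+00, -1.53720546e+01,
       -5.18806209e-02, -6.96210918e-04,  2.40401465e-05]), 'tool_pos': array([ 0.27512982, -0.56119631,  0.30277374]), 'eef_rot': array([9.74141976e-01, 2.25936734e-01, 1.11055896e-05, 4.60758733e-05]), 'contact_force': array([ 0.16209867, -0.37283782,  0.16806472]), 'moment': array([-0.00802636, -0.06580485, -0.03884483]), 'finger_force': 0.0, 'opening': 0.9995797588716397}
```

Rotation is a quaternion; fix the helper.

```bash
sed -i "s/np.array(c\['rotation'\])/R.from_quat(c['rotation']).as_matrix()/" h.py
python3 - <<'E'
from h import *
for n in ['scene','top']:
    c=r.get_calibration(n); r.snapshot(n)
    for t in ['coupler','head','paddle','jig','foot','pin','seal_tube','spray_can','weight']:
        print(n,t,[(np.round(d['point'],3).tolist(),round(d['confidence'],2),proj(c,d['point']).round().tolist()) for d in r.look_for(n,t)])
E
```

```text
scene coupler [([0.562, -0.21, 0.039], 0.93, [[285.0, 276.0]]), ([0.268, -0.205, 0.042], 0.85, [[205.0, 228.0]])]
scene head [([0.569, -0.213, 0.042], 0.87, [[287.0, 278.0]]), ([0.295, 0.258, 0.044], 0.67, [[301.0, 144.0]]), ([0.271, -0.21, 0.04], 0.6, [[205.0, 230.0]])]
scene paddle [([0.236, 0.268, 0.099], 0.65, [[288.0, 123.0]]), ([0.289, -0.214, 0.101], 0.61, [[205.0, 221.0]]), ([0.599, -0.207, 0.098], 0.51, [[296.0, 269.0]])]
scene jig [([0.548, 0.135, 0.035], 0.78, [[346.0, 197.0]])]
scene foot [([0.565, -0.211, 0.041], 0.8, [[286.0, 277.0]]), ([0.27, -0.211, 0.041], 0.8, [[204.0, 230.0]]), ([0.293, 0.261, 0.042], 0.7, [[301.0, 143.0]])]
scene pin [([0.566, -0.212, 0.041], 0.66, [[286.0, 277.0]])]
scene seal_tube [([0.569, -0.48, 0.089], 0.64, [[219.0, 347.0]])]
scene spray_can [([0.792, -0.022, 0.118], 0.55, [[395.0, 249.0]])]
scene weight [([0.29, -0.407, 0.029], 0.72, [[161.0, 283.0]])]
top coupler [([0.269, 0.264, 0.066], 0.83, [[245.0, 270.0]]), ([0.265, -0.201, 0.066], 0.71, [[377.0, 273.0]]), ([0.564, -0.207, 0.065], 0.57, [[379.0, 188.0]])]
top head [([0.268, 0.266, 0.069], 0.82, [[244.0, 271.0]]), ([0.268, -0.202, 0.065], 0.8, [[377.0, 272.0]]), ([0.566, -0.2, 0.066], 0.66, [[377.0, 187.0]]), ([0.402, 0.458, 0.022], 0.15, [[193.0, 232.0]])]
top paddle [([0.233, 0.271, 0.104], 0.65, [[241.0, 282.0]]), ([0.6, -0.202, 0.105], 0.43, [[379.0, 177.0]])]
top jig [([0.536, 0.15, 0.038], 0.71, [[279.0, 195.0]]), ([0.562, -0.201, 0.065], 0.49, [[377.0, 189.0]])]
top foot [([0.565, -0.203, 0.066], 0.72, [[378.0, 188.0]]), ([0.265, 0.268, 0.069], 0.66, [[243.0, 271.0]])]
top pin [([0.538, 0.159, 0.04], 0.41, [[276.0, 195.0]])]
top seal_tube [([0.552, -0.464, 0.09], 0.84, [[453.0, 192.0]]), ([0.284, -0.399, 0.026], 0.38, [[431.0, 267.0]])]
top spray_can [([0.77, 0.002, 0.171], 0.68, [[321.0, 123.0]])]
top weight [([0.282, -0.397, 0.03], 0.61, [[430.0, 268.0]]), ([0.598, -0.2, 0.104], 0.53, [[378.0, 177.0]])]
```

View pics/scene0.png

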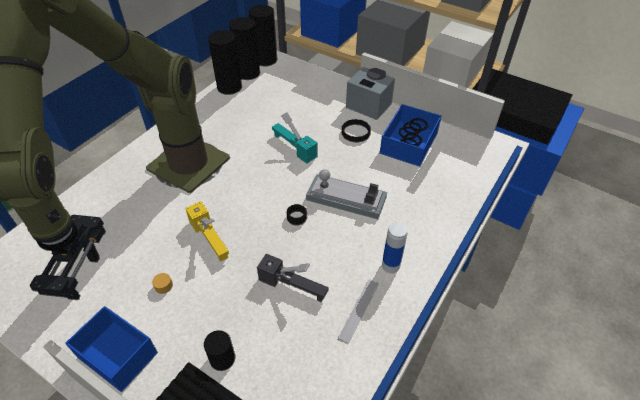

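View pics/top0.png

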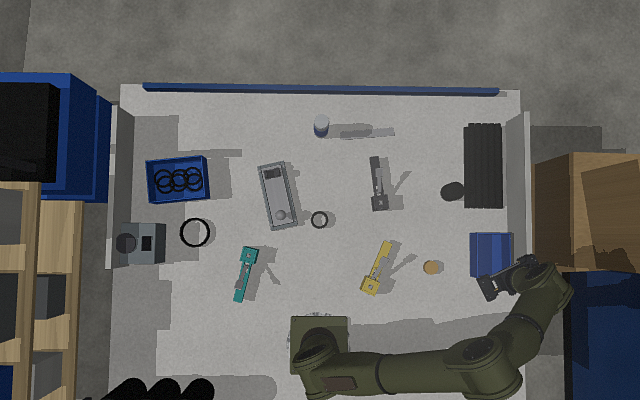

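Candidates for the pull bar are the dark one at scene (290,277) / top (379,185), the teal one at (297,141) / (245,273) and the yellow one at (207,230) / (377,268). "Dark steel" fits the first, so I'll check it in a close crop along with the jig.

Run:
```python
from h import *
s=cv2.imread('pics/scene0.png');t=cv2.imread('pics/top0.png')
def cr(i,x,y,w,h): return cv2.resize(i[y:y+h,x:x+w],(400,300),interpolation=cv2.INTER_CUBIC)
m=np.vstack([np.hstack([cr(s,245,240,100,75),cr(s,296,155,100,75)]),np.hstack([cr(t,340,147,80,60),cr(t,230,155,100,75)])])
cv2.imwrite('pics/m1.png',m)
c=r.get_calibration('top')
for k,(u,v,z) in dict(head=(380,203,.066),tail=(375,158,.042),j1=(258,166,.026),j2=(286,161,.026),j3=(300,223,.026),j4=(271,231,.026),ball=(281,215,.09)).items(): print(k,ray(c,(u,v),z).round(3))
```

```text
head [ 0.511 -0.211  0.066]
tail [ 0.676 -0.196  0.042]
j1 [0.644 0.229 0.026]
j2 [0.663 0.127 0.026]
j3 [0.438 0.073 0.026]
j4 [0.408 0.177 0.026]
ball [0.463 0.138 0.09 ]
```

View pics/m1.png

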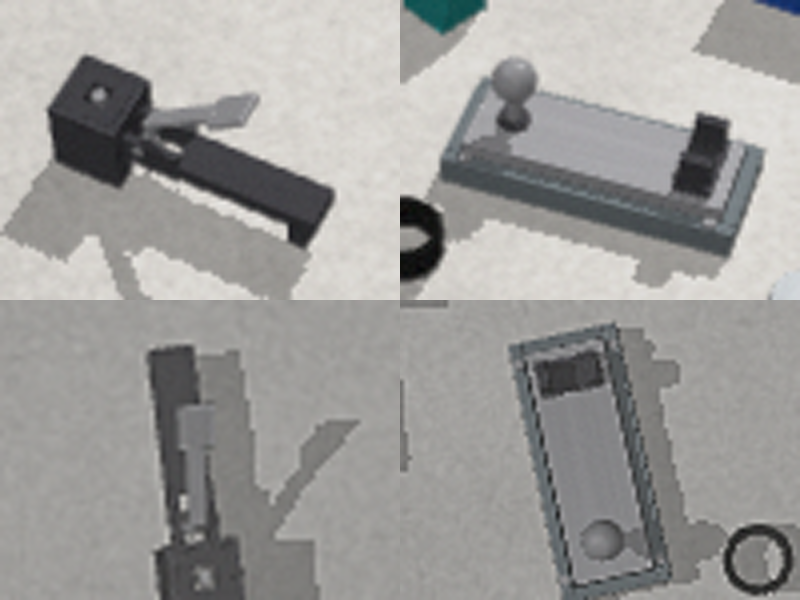

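The crop shows the dark bar upright, with its pin at the head centre (montage (98,95)) and its lever raised. The ball is at (515,80) and the fork at (705,155). I'm moving above the bar's head for a close wrist look.

Call:
play_rows:
  translation:
    - [0,0,0]
    - [0,0,0]
    - [0.033,-0.041,0]
    - [0.033,-0.041,0]
    - [0.033,-0.041,0]
    - [0.033,-0.041,0]
    - [0.033,-0.041,0]
    - [0.033,-0.041,0]
    - [0.033,-0.041,0]
    - [0.033,-0.041,0]
    - [0,0,0]
    - [0,0,0]
  delta_rot:
    - [0,0,10.5]
    - [0,0,10.5]
    - [0,0,0]
    - [0,0,0]
    - [0,0,0]
    - [0,0,0]
    - [0,0,0]
    - [0,0,0]
    - [0,0,0]
    - [0,0,0]
    - [0,0,0]
    - [0,0,0]
  grip: [1,1,1,1,1,1,1,1,1,1,1,1]
  squeeze: 60

```text
clock: 3.2
tool_pos: [0.5084, -0.2116, 0.3027]
eef_rot: [0.999, 0.044, -0.0, 0.0]
contact_force: [-0.4, -1.6, -0.2]
opening: 0.996
finger_force: 0.0
```

```bash
cat > fit.py <<'E'
from h import *
from scipy.optimize import minimize
def box(x0,x1,y0,y1,z0,z1): return np.array([[x,y,z] for x in(x0,x1) for y in(y0,y1) for z in(z0,z1)])/1000.
COUP=[box(-26,26,-26,26,0,66),box(26,170,-16,16,26,42),box(148,162,-13,13,0,26)]
a=np.array([np.cos(.86),0,np.sin(.86)])
LEV=[box(82,116,-13,13,100,114)]
def mask(c,parts,pose):
    m=np.zeros((400,640),np.uint8);x,y,yaw=pose;M=R.from_euler('z',yaw).as_matrix()
    for b in parts:
        p=proj(c,b@M.T+[x,y,0]); h=cv2.convexHull((p*16).astype(np.int32)); cv2.fillConvexPoly(m,h,1,shift=4)
    return m>0
E
python3 - <<'E'
from h import *
s=r.get_state();print(s['clock'],s['tool_pos'],R.from_quat(s['eef_rot']).as_matrix().round(3).tolist(),s['q'].round(2))
c=r.get_calibration('wrist');im=r.snapshot('wrist');cv2.imwrite('pics/w1.png',im);print(c)
for t in ['coupler','head','paddle','foot']:
    print(t,[(np.round(d['point'],3).tolist(),round(d['confidence'],2)) for d in r.look_for('wrist',t)])
E
```

```text
3.2 [ 0.50842908 -0.21157912  0.30272336] [[0.996, 0.089, -0.001], [0.089, -0.996, -0.001], [-0.001, 0.001, -1.0]] [ 0.34  0.59 -0.04  1.8   0.04  0.76 -1.21]
{'intrinsics': array([[322.37997444,   0.        , 320.45676666],
       [  0.        , 322.37997444, 198.64660267],
       [  0.        ,   0.        ,   1.        ]]), 'eye': array([ 0.58437168, -0.2054659 ,  0.38531643]), 'rotation': array([-0.1108891 ,  0.09980347, -0.66769663,  0.72933126])}
coupler [([0.577, -0.208, 0.07], 0.82), ([0.271, -0.202, 0.04], 0.82)]
head [([0.572, -0.207, 0.068], 0.83)]
paddle [([0.302, -0.206, 0.107], 0.74), ([0.609, -0.207, 0.107], 0.57)]
foot [([0.274, -0.198, 0.044], 0.84), ([0.571, -0.207, 0.063], 0.83), ([0.607, -0.203, 0.106], 0.59)]
```

View pics/w1.png

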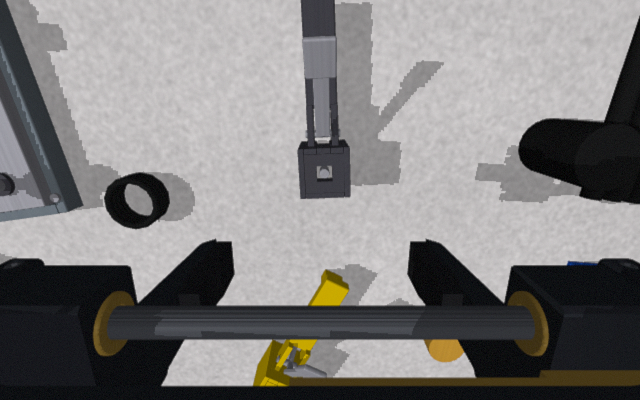

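The wrist picture shows the head's top face with its pin at (324,172), and the bar running up to (318,0). The bystander ring is at (136,200), and the paddle is at (320,57). Next I'll fit the poses.

```bash
cat >> fit.py <<'E'
JIG=[box(-45,195,-50,50,0,26)]
def run(tgt,parts,x0,cams,ign=None):
    L=[]
    for n in cams:
        c=r.get_calibration(n); r.snapshot(n)
        ms=[d['pixels'] for d in r.silhouettes(n,tgt)]
        p0=mask(c,parts,x0); 
        if not ms: continue
        ov=[(m&p0).sum()/((m|p0).sum()) for m in ms]; i=int(np.argmax(ov)); print(n,'iou0',round(ov[i],2),ms[i].sum())
        if ov[i]>.4: L.append((c,ms[i],n))
    def cost(p,L=L):
        s=0
        for c,m,_ in L:
            k=mask(c,parts,p); 
            if ign: k=k&~mask(c,ign,p); m=m&~mask(c,ign,p)
            s+=(k^m).sum()/m.sum()
        return s/len(L)
    def go(L): return minimize(lambda p:cost(p,L),x0,method='Nelder-Mead',options=dict(initial_simplex=np.array(x0)+np.array([[0,0,0],[.008,0,.0],[0,.008,0],[0,0,.06]]),xatol=1e-4,fatol=1e-4))
    for l in L:
        o=go([l]);print(l[2],o.x.round(4),round(o.fun,3))
    o=go(L);print('all',o.x.round(4),round(o.fun,3))
E
python3 - <<'E'
from fit import *
c=r.get_calibration('wrist')
h=ray(c,(324,172),.066);f=ray(c,(301,149),.066);g=ray(c,(348,149),.066);t=ray(c,(318.5,5),.042)
print(h,f,g,np.hypot(*(f-g)[:2]),'yaw',np.arctan2(t[1]-h[1],t[0]-h[0]))
run('coupler',COUP,[h[0],h[1],.08],['wrist','scene','top'],LEV)
run('jig',JIG,[.466,.135,.23],['scene','top'])
c=r.get_calibration('top');print('ball top',ray(c,(281,215),.086))
c=r.get_calibration('scene');print('ball',ray(c,(324.7,174.5),.086))
E
```

```text
[ 0.51436642 -0.21677085  0.066     ] [ 0.53555171 -0.19201493  0.066     ] [ 0.53954508 -0.23836712  0.066     ] 0.046523889827099624 yaw 0.12089683127183506
wrist iou0 0.77 7207
scene iou0 0.69 1486
top iou0 0.37 340
wrist [ 0.5145 -0.2157  0.1243] 0.09
scene [ 0.5123 -0.2125  0.1236] 0.096
all [ 0.5145 -0.2156  0.1288] 0.112
scene iou0 0.83 2130
top iou0 0.89 1867
scene [0.4618 0.1444 0.2408] 0.117
top [0.4659 0.1401 0.2337] 0.036
all [0.4639 0.1413 0.2285] 0.089
ball top [0.46364033 0.13821902 0.086     ]
ball [0.46642902 0.13949216 0.086     ]
```

The bar sits at (0.5145, -0.2156) with yaw about 0.12. The jig is at about (0.465, 0.140) with yaw about 0.232. Descending to grip.

Call:
play_rows:
  translation:
    - [0.0095,0.0045,0]
    - [0,0,0.055]
    - [0,0,0.055]
    - [0,0,0.05]
    - [0,0,0.03]
    - [0,0,0.02]
    - [0,0,0.012]
    - [0,0,0]
    - [0,0,0]
    - [0,0,0]
    - [0,0,0]
    - [0,0,0]
    - [0,0,0]
  delta_rot:
    - [0,0,-1.8]
    - [0,0,0]
    - [0,0,0]
    - [0,0,0]
    - [0,0,0]
    - [0,0,0]
    - [0,0,0]
    - [0,0,0]
    - [0,0,0]
    - [0,0,0]
    - [0,0,0]
    - [0,0,0]
    - [0,0,0]
  grip: [1,1,1,1,1,1,1,1,0,-1,-1,-1,-1]
  squeeze: 60

```text
clock: 5.58
tool_pos: [0.5189, -0.2146, 0.0811]
eef_rot: [0.998, 0.061, 0.0, 0.0]
contact_force: [-0.2, -0.1, 4.7]
opening: 0.584
finger_force: 60.0
```

Call:
play_rows:
  translation:
    - [0,0,-0.01]
    - [0,0,-0.02]
    - [0,0,-0.04]
    - [0,0,-0.04]
    - [0,0,-0.04]
    - [0,0,0]
    - [0,0,0]
  delta_rot:
    - [0,0,0]
    - [0,0,0]
    - [0,0,0]
    - [0,0,0]
    - [0,0,0]
    - [0,0,0]
    - [0,0,0]
  grip: [-1,-1,-1,-1,-1,-1,-1]

```text
clock: 6.45
tool_pos: [0.5175, -0.2142, 0.2299]
eef_rot: [0.998, 0.06, -0.001, -0.0]
contact_force: [-0.5, 0.5, -7.4]
opening: 0.588
finger_force: 60.0
```

Run:
```python
from h import *
s=r.get_state();print(s['tool_pos'],s['contact_force'],s['moment'])
w=r.snapshot('wrist');c=r.snapshot('scene')
x,y=proj(r.get_calibration('scene'),[.58,-.21,.18])[0].astype(int);print(x,y)
x=max(x,80);y=max(y,60)
m=np.hstack([cv2.resize(w[:240,160:480],(400,300)),cv2.resize(c[y-60:y+60,x-80:x+80],(400,300),interpolation=cv2.INTER_CUBIC)])
cv2.imwrite('pics/m2.png',m)
```

```text
[ 0.517535   -0.21424017  0.22991373] [-0.47990882  0.46548576 -7.38062446] [0.01610772 0.30369127 0.0339358 ]
288 248
```

View pics/m2.png

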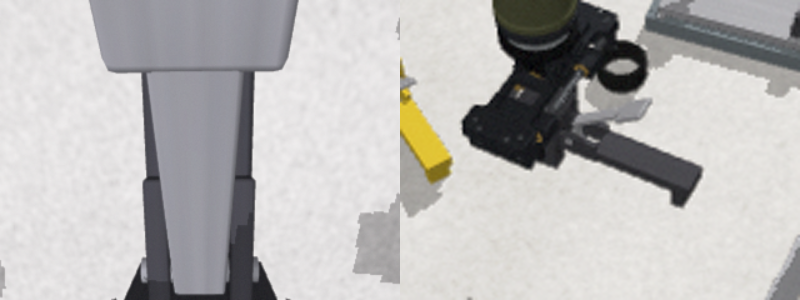

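The wrist view shows the raised paddle and the bar running straight ahead. The scene view shows the bar held nearly level. I'm moving beside the jig so the wrist camera sees the ball and fork.

Call:
play_rows:
  translation:
    - [-0.012,-0.038,0]
    - [-0.0145,-0.046,0]
    - [-0.0145,-0.046,0]
    - [-0.0145,-0.046,0]
    - [-0.014,-0.044,0]
    - [0,0,0]
    - [0,0,0]
    - [0,0,0]
  delta_rot:
    - [0,0,0]
    - [0,0,0]
    - [0,0,0]
    - [0,0,0]
    - [0,0,0]
    - [0,0,0]
    - [0,0,0]
    - [0,0,0]
  grip: [-1,-1,-1,-1,-1,-1,-1,-1]

```text
clock: 7.55
tool_pos: [0.4237, -0.0057, 0.2304]
eef_rot: [0.998, 0.059, 0.0, 0.0]
contact_force: [-0.2, 0.2, -7.0]
opening: 0.582
finger_force: 60.0
```

Run:
```python
from h import *
s=r.get_state();print(s['tool_pos'],R.from_quat(s['eef_rot']).as_euler('zyx',True))
c=r.get_calibration('wrist');w=r.snapshot('wrist');cv2.imwrite('pics/w3.png',w)
for n in ['scene','top']: cv2.imwrite(f'pics/{n}3.png',r.snapshot(n))
for z in (.075,.097): print(proj(c,[[.465,.14,z]]))
```

```text
[ 0.42369799 -0.00569223  0.2303809 ] [-6.78733022e+00  3.52947707e-03  1.79960814e+02]
[[124.8975165  125.34284983]]
[[105.53031469 127.93104868]]
```

View pics/w3.png

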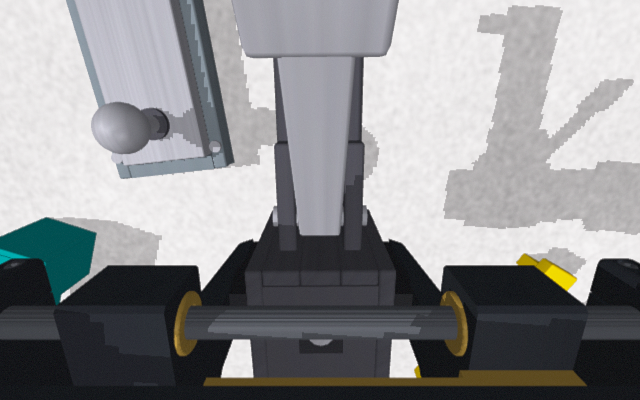

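The wrist view shows the ball at (120,128) with a radius of about 28 px, and the jig's near edge at (225,160). The held head's front edge is near row 270. Now I'll triangulate the ball and fit the held bar's pitch.

Run:
```python
from fit import *
from scipy.optimize import least_squares
# ball triangulation
cw=r.get_calibration('wrist')
obs=[(cw,(120,128))]
for n,f,(u,v) in [('scene','scene0',(324.7,174.5)),('top','top0',(281,215))]:
    im=cv2.imread(f'pics/{f}.png'); g=cv2.resize(cv2.cvtColor(im,6)[int(v)-15:int(v)+16,int(u)-15:int(u)+16],None,fx=8,fy=8,interpolation=cv2.INTER_CUBIC)
    h=cv2.HoughCircles(g,cv2.HOUGH_GRADIENT,1,40,param1=80,param2=12,minRadius=28,maxRadius=60)
    if h is not None:
        h=h[0]; print(n,[( (a/8+int(u)-15-.44).round(1),(b/8+int(v)-15-.44).round(1),(q/8).round(1)) for a,b,q in h[:3]])
    obs.append((r.get_calibration(n),(u,v)))
g=cv2.cvtColor(cv2.imread('pics/w3.png'),6)[80:180,70:180]
h=cv2.HoughCircles(g,cv2.HOUGH_GRADIENT,1,60,param1=80,param2=12,minRadius=20,maxRadius=36);print('w',h[0][:3]+[70,80,0])
for sub in ([0,1,2],[0,1],[0,2],[1,2]):
    o=least_squares(lambda P:np.concatenate([(proj(obs[i][0],P)[0]-obs[i][1]) for i in sub]),[.465,.14,.086]);print(sub,o.x.round(4),o.fun.round(1))
# held pitch
t=r.get_state()['tool_pos']; yaw=np.deg2rad(6.8)
def pose(off,p):  # rotate about grasp pt
    M=R.from_euler('zy',[yaw,p]).as_matrix(); G=np.array([t[0],t[1],t[2]-.045])
    return lambda b:(b-np.array([off,0,.036]))@M.T+G
cs=r.get_calibration('scene');r.snapshot('scene');ms=[d['pixels'] for d in r.silhouettes('scene','coupler')]
bar=[box(60,170,-16,16,26,42),box(148,162,-13,13,0,26)]
for off in(.003,.0045,.006):
  for p in np.deg2rad([-2,-1,0,1,2,3,4]):
    f=pose(off,p);m=np.zeros((400,640),np.uint8)
    for b in bar: cv2.fillConvexPoly(m,cv2.convexHull((proj(cs,f(b))*16).astype(np.int32)),1,shift=4)
    print(off,round(np.rad2deg(p)),[round((m.astype(bool)&k).sum()/m.sum(),3) for k in ms],
     proj(cs,f(np.array([[170,16,42],[170,-16,42],[162,-13,0.]])/1000)).round(1).tolist(),'w',proj(cw,f(np.array([[26,26,66],[26,-26,66],[0,0,66.]])/1000)).round().tolist())
x,y=proj(cs,[[.58,.01,.18]])[0].astype(int)
im=cv2.imread('pics/scene3.png')[y-40:y+40,x-53:x+54];print(x-53,y-40)
cv2.imwrite('pics/c3.png',cv2.resize(im,(800,600),interpolation=cv2.INTER_CUBIC))
```

```text
scene [(np.float32(324.4), np.float32(184.4), np.float32(3.8)), (np.float32(324.7), np.float32(175.6), np.float32(7.0))]
top [(np.float32(287.7), np.float32(226.4), np.float32(4.0)), (np.float32(274.9), np.float32(222.0), np.float32(3.5)), (np.float32(281.5), np.float32(213.5), np.float32(3.6))]
w [[122.5        121.5         32.09999847]]
[0, 1, 2] [0.4638 0.1389 0.0839] [-0.1 -0.1 -0.8  0.3 -0.1 -0. ]
[0, 1] [0.4636 0.1399 0.0822] [-0.1 -0.1 -0.7  0.4]
[0, 2] [0.4639 0.1384 0.0846] [ 0.  0. -0. -0.]
[1, 2] [0.465  0.1393 0.0853] [-0.4  0.  -0.3 -0.4]
0.003 -2 [np.float64(0.0), np.float64(0.0), np.float64(0.889)] [[340.9, 186.4], [335.9, 194.0], [333.8, 202.9]] w [[240.0, 268.0], [395.0, 268.0], [318.0, 330.0]]
0.003 -1 [np.float64(0.0), np.float64(0.0), np.float64(0.88)] [[340.9, 187.1], [336.0, 194.8], [333.6, 203.5]] w [[241.0, 266.0], [395.0, 266.0], [318.0, 329.0]]
0.003 0 [np.float64(0.0), np.float64(0.0), np.float64(0.879)] [[340.9, 187.8], [336.0, 195.5], [333.4, 204.1]] w [[241.0, 264.0], [395.0, 264.0], [318.0, 328.0]]
0.003 1 [np.float64(0.0), np.float64(0.0), np.float64(
[... 2176 characters left out ...]
42.0, 272.0], [394.0, 271.0], [318.0, 335.0]]
0.006 1 [np.float64(0.0), np.float64(0.0), np.float64(0.879)] [[339.9, 188.2], [335.0, 195.9], [332.2, 204.3]] w [[242.0, 270.0], [394.0, 270.0], [318.0, 334.0]]
0.006 2 [np.float64(0.0), np.float64(0.0), np.float64(0.842)] [[339.8, 188.9], [334.9, 196.6], [331.9, 204.8]] w [[242.0, 268.0], [394.0, 268.0], [318.0, 333.0]]
0.006 3 [np.float64(0.0), np.float64(0.0), np.float64(0.82)] [[339.8, 189.6], [334.9, 197.3], [331.7, 205.4]] w [[242.0, 266.0], [394.0, 266.0], [319.0, 332.0]]
0.006 4 [np.float64(0.0), np.float64(0.0), np.float64(0.784)] [[339.7, 190.3], [334.9, 198.0], [331.4, 205.9]] w [[243.0, 265.0], [394.0, 264.0], [319.0, 331.0]]
281 154
```

View pics/c3.png

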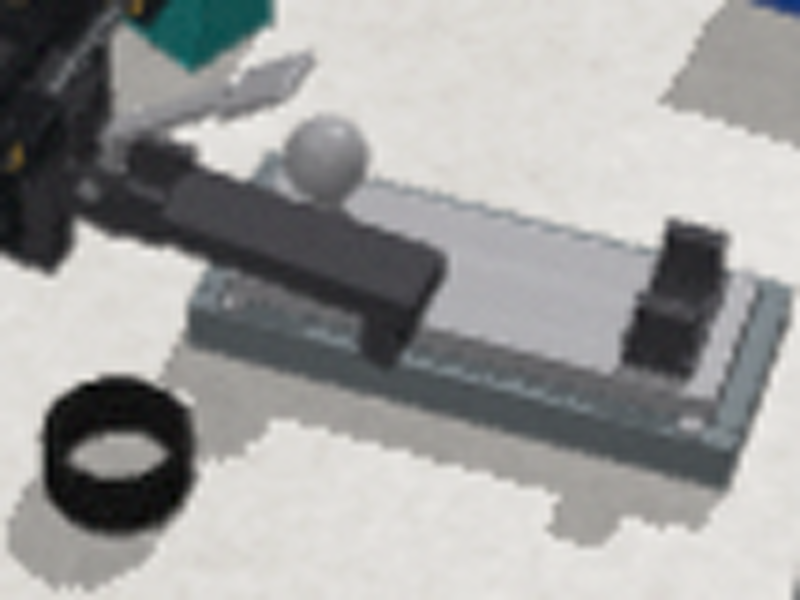

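Run:
```python
from h import *
s=r.get_calibration('scene');t=r.get_calibration('top');w=r.get_calibration('wrist')
B=np.array([.4641,.1390])
for n,p in dict(fs=ray(s,(372.0,189.4),.072),ft=ray(t,(272.1,172.8),.068),bs=ray(s,(324.2,175),.084),bt=ray(t,(280.9,214.8),.084),bw=ray(w,(120.5,128),.084)).items():
    d=p[:2]-B; print(n,p.round(4),np.hypot(*d).round(4),np.arctan2(d[1],d[0]).round(3))
# wrist jig edges: near long edge & corner
a=ray(w,(190,0),.026);b=ray(w,(232,162),.026);print('edge yaw',np.arctan2(a[1]-b[1],a[0]-b[0]),b)
```

```text
fs [0.6156 0.1764 0.072 ] 0.1561 0.242
ft [0.614  0.1734 0.068 ] 0.1538 0.226
bs [0.4652 0.1385 0.084 ] 0.0013 -0.424
bt [0.4644 0.1387 0.084 ] 0.0004 -0.727
bw [0.4636 0.1388 0.084 ] 0.0005 -2.788
edge yaw 0.2927866618878205 [0.43608236 0.07538639 0.026     ]
```

Call:
play_rows:
  translation:
    - [0.0155,-0.0345,0]
    - [0.0155,-0.035,0]
    - [0.0155,-0.035,0]
    - [0.016,-0.035,0]
    - [0,0,0]
    - [0,0,0.02]
    - [0,0,0]
    - [0,0,0]
  delta_rot:
    - [0,0,0]
    - [0,0,0]
    - [0,0,0]
    - [0,0,0]
    - [0,0,-6.6]
    - [0,0,0]
    - [0,0,0]
    - [0,0,0]
  grip: [-1,-1,-1,-1,-1,-1,-1,-1]

```text
clock: 8.8
tool_pos: [0.4686, 0.1412, 0.211]
eef_rot: [0.993, 0.117, 0.0, 0.0]
contact_force: [0.2, -0.1, -7.5]
opening: 0.582
finger_force: 60.0
```

Run:
```python
from h import *
s=r.get_state();t=s['tool_pos'];print(t,R.from_quat(s['eef_rot']).as_euler('zyx',True),s['contact_force'],s['moment'])
y=-np.deg2rad(R.from_quat(s['eef_rot']).as_euler('zyx',True)[0])
M=R.from_quat(s['eef_rot']).as_matrix()
print('tool-frame correction',M.T@(np.array([.4643+.005*np.cos(.234),.1388+.005*np.sin(.234),t[2]])-t))
c=r.get_calibration('scene');im=r.snapshot('scene')
u,v=proj(c,[[.54,.155,.12]])[0].astype(int);print(u-53,v-40)
cv2.imwrite('pics/c4.png',cv2.resize(im[v-40:v+40,u-53:u+54],(800,600),interpolation=cv2.INTER_CUBIC))
```

```text
[0.46863233 0.14117794 0.21097677] [-1.34787955e+01  1.14419177e-02  1.79993246e+02] [ 0.18395133 -0.06066742 -7.45390638] [-0.01221108  0.2974141  -0.0098846 ]
tool-frame correction [2.32730280e-04 1.30888120e-03 2.49776294e-07]
295 132
```

View pics/c4.png

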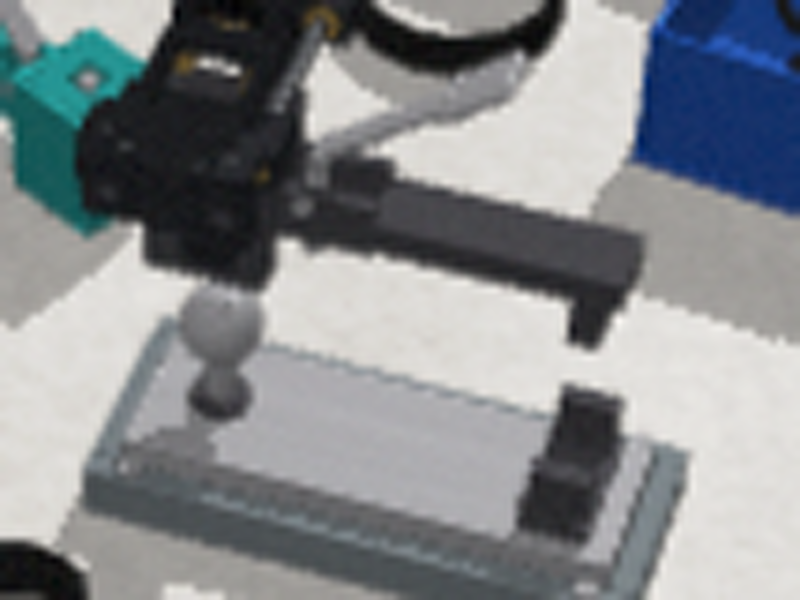

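It lines up: the head is above the ball at (222,325) and the foot is above the fork at (575,440). Lowering carefully.

Call:
play_rows:
  translation:
    - [0,0.0013,0.01]
    - [0,0,0.01]
    - [0,0,0.008]
    - [0,0,0.005]
    - [0,0,0.004]
    - [0,0,0.003]
    - [0,0,0.003]
    - [0,0,0.002]
    - [0,0,0]
  delta_rot:
    - [0,0,0]
    - [0,0,0]
    - [0,0,0]
    - [0,0,0]
    - [0,0,0]
    - [0,0,0]
    - [0,0,0]
    - [0,0,0]
    - [0,0,0]
  grip: [-1,-1,-1,-1,-1,-1,-1,-1,-1]

```text
clock: 9.98
tool_pos: [0.4687, 0.1401, 0.1656]
eef_rot: [0.993, 0.118, -0.0, 0.0]
contact_force: [-0.2, 0.4, -7.0]
opening: 0.589
finger_force: 60.0
```

Call:
play_rows:
  translation:
    - [0,0,0.003]
    - [0,0,0.003]
    - [0,0,0.003]
    - [0,0,0.003]
    - [0,0,0.002]
    - [0,0,0]
  delta_rot:
    - [0,0,0]
    - [0,0,0]
    - [0,0,0]
    - [0,0,0]
    - [0,0,0]
    - [0,0,0]
  grip: [-1,-1,-1,-1,-1,-1]

```text
clock: 10.72
tool_pos: [0.4687, 0.1401, 0.1515]
eef_rot: [0.993, 0.118, -0.0, 0.0]
contact_force: [-0.5, 0.5, -6.5]
opening: 0.586
finger_force: 60.0
```

Call:
play_rows:
  translation:
    - [0,0,0.002]
    - [0,0,0.002]
    - [0,0,0.002]
    - [0,0,0.002]
    - [0,0,0.002]
    - [0,0,0]
  delta_rot:
    - [0,0,0]
    - [0,0,0]
    - [0,0,0]
    - [0,0,0]
    - [0,0,0]
    - [0,0,0]
  grip: [-1,-1,-1,-1,-1,-1]

```text
clock: 11.48
tool_pos: [0.4687, 0.1401, 0.1415]
eef_rot: [0.993, 0.118, -0.0, 0.0]
contact_force: [0.2, -0.4, -6.9]
opening: 0.586
finger_force: 60.0
```

Call:
play_rows:
  translation:
    - [0,0,0.001]
    - [0,0,0.001]
    - [0,0,0.001]
    - [0,0,0.001]
    - [0,0,0]
  delta_rot:
    - [0,0,0]
    - [0,0,0]
    - [0,0,0]
    - [0,0,0]
    - [0,0,0]
  grip: [-1,-1,-1,-1,-1]

```text
clock: 12.1
tool_pos: [0.4687, 0.1402, 0.1376]
eef_rot: [0.993, 0.118, -0.0, 0.0]
contact_force: [0.4, 0.2, -5.9]
opening: 0.584
finger_force: 60.0
```

Call:
play_rows:
  translation:
    - [0,0,0.001]
    - [0,0,0.001]
    - [0,0,0]
  delta_rot:
    - [0,0,0]
    - [0,0,0]
    - [0,0,0]
  grip: [-1,-1,-1]

```text
clock: 12.48
tool_pos: [0.4688, 0.1402, 0.1357]
eef_rot: [0.993, 0.118, 0.0, 0.0]
contact_force: [-0.7, -0.3, -6.9]
opening: 0.586
finger_force: 60.0
```

Call:
play_rows:
  translation:
    - [0,0,0.001]
    - [0,0,0.001]
    - [0,0,0]
  delta_rot:
    - [0,0,0]
    - [0,0,0]
    - [0,0,0]
  grip: [-1,-1,-1]

```text
clock: 12.85
tool_pos: [0.4688, 0.1402, 0.1344]
eef_rot: [0.993, 0.118, 0.0, -0.0]
contact_force: [-2.7, -1.4, 5.4]
opening: 0.586
finger_force: 60.0
```

Call:
play_rows:
  translation:
    - [0,0,0.001]
    - [0,0,0]
    - [0,0,0.001]
    - [0,0,0]
  delta_rot:
    - [0,0,0]
    - [0,0,0]
    - [0,0,0]
    - [0,0,0]
  grip: [-1,-1,-1,-1]

```text
clock: 13.35
tool_pos: [0.4688, 0.1402, 0.1322]
eef_rot: [0.993, 0.118, 0.0, -0.0]
contact_force: [-0.9, -0.7, 4.2]
opening: 0.585
finger_force: 60.0
```

Contact came at about z = 0.1350, and the pin is sliding steadily at about 11–12 N. Home should be near z = 0.128.

Call:
play_rows:
  translation:
    - [0,0,0.001]
    - [0,0,0.001]
    - [0,0,0]
    - [0,0,0.001]
    - [0,0,0]
  delta_rot:
    - [0,0,0]
    - [0,0,0]
    - [0,0,0]
    - [0,0,0]
    - [0,0,0]
  grip: [-1,-1,-1,-1,-1]

```text
clock: 13.98
tool_pos: [0.4688, 0.1402, 0.1291]
eef_rot: [0.993, 0.118, 0.0, -0.0]
contact_force: [-1.6, 0.3, 5.5]
opening: 0.583
finger_force: 60.0
```

Call:
play_rows:
  translation:
    - [0,0,0.001]
    - [0,0,0]
  delta_rot:
    - [0,0,0]
    - [0,0,0]
  grip: [-1,-1]

```text
clock: 14.22
tool_pos: [0.4688, 0.1402, 0.1283]
eef_rot: [0.993, 0.118, 0.0, -0.0]
contact_force: [-1.7, -0.5, 8.6]
opening: 0.583
finger_force: 60.0
```

Call:
play_rows:
  translation:
    - [0,0,0.0005]
    - [0,0,0]
    - [0,0,0.0005]
    - [0,0,0]
  delta_rot:
    - [0,0,0]
    - [0,0,0]
    - [0,0,0]
    - [0,0,0]
  grip: [-1,-1,-1,-1]

```text
clock: 14.72
tool_pos: [0.4688, 0.1402, 0.1281]
eef_rot: [0.993, 0.118, 0.001, -0.0]
contact_force: [-3.9, -1.4, 16.3]
opening: 0.586
finger_force: 60.0
```

Call:
play_rows:
  translation:
    - [0,0,0.0005]
    - [0,0,0]
    - [0,0,0]
    - [0,0,-0.0015]
    - [0,0,0]
    - [0,0,0]
    - [0,0,0]
    - [0,0,0]
  delta_rot:
    - [0,0,0]
    - [0,0,0]
    - [0,0,0]
    - [0,0,0]
    - [0,0,0]
    - [0,0,0]
    - [0,0,0]
    - [0,0,0]
  grip: [-1,-1,-1,-1,0.5,1,1,1]

```text
clock: 15.72
tool_pos: [0.4689, 0.1402, 0.1276]
eef_rot: [0.993, 0.118, 0.0, 0.0]
contact_force: [-0.2, 0.3, -0.5]
opening: 0.992
finger_force: 0.0
```

Run:
```python
from h import *
s=r.get_state();print(s['tool_pos'],s['contact_force'],s['opening'])
w=r.snapshot('wrist');c=r.get_calibration('scene');im=r.snapshot('scene')
u,v=proj(c,[[.54,.155,.10]])[0].astype(int);print(u-53,v-40)
cv2.imwrite('pics/c5.png',np.hstack([cv2.resize(w,(400,250)),cv2.resize(im[v-25:v+25,u-40:u+40],(400,250),interpolation=cv2.INTER_CUBIC)]))
```

```text
[0.46891233 0.14019273 0.12758018] [-0.19804825  0.30674858 -0.54569245] 0.9915964377525863
294 137
```

View pics/c5.png

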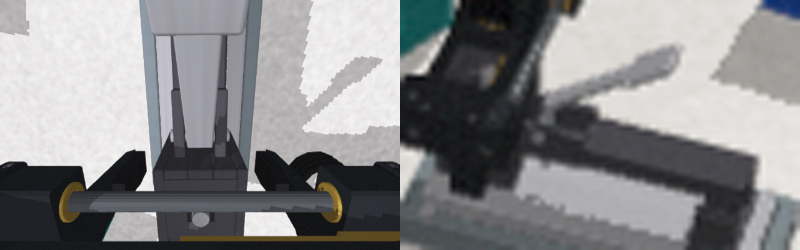

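The socket is seated: the pin stands proud at left panel (200,220), the foot is in the fork and the lever is still raised. Now I'll rise, close the fingers, and go over the paddle.

Call:
play_rows:
  translation:
    - [0,0,-0.01]
    - [0,0,-0.03]
    - [0,0,-0.05]
    - [0,0,-0.045]
    - [0,0,0]
    - [0.03,0,0]
    - [0.034,0,0]
    - [0.03,0,0]
    - [0,0,0]
    - [0,0,0]
  delta_rot:
    - [0,0,0]
    - [0,0,0]
    - [0,0,0]
    - [0,0,0]
    - [0,0,0]
    - [0,0,0]
    - [0,0,0]
    - [0,0,0]
    - [0,0,0]
    - [0,0,0]
  grip: [1,1,1,1,-1,-1,-1,-1,-1,-1]
  squeeze: 20

```text
clock: 17.08
tool_pos: [0.5587, 0.1617, 0.2619]
eef_rot: [0.993, 0.118, -0.002, 0.0]
contact_force: [-0.5, -0.2, 0.2]
opening: 0.342
finger_force: 0.0
```

Run:
```python
from h import *
s=r.get_state();t=s['tool_pos'];print(t,s['contact_force'],s['opening'],R.from_quat(s['eef_rot']).as_euler('zyx',True))
c=r.get_calibration('wrist');w=r.snapshot('wrist');cs=r.get_calibration('scene');im=r.snapshot('scene')
o=np.array([.4643,.1388,.0471]);M=R.from_euler('z',.234).as_matrix()
tip=t+[0,0,-.064];print('tip in bar frame mm',((tip-o)@M*1000).round(1))
for n in('wrist','scene'):
    for k in('paddle','coupler'): print(n,k,[((np.array(d['point'])-o)@M*1000).round(0).tolist()+[round(d['confidence'],2)] for d in r.look_for(n,k)])
u,v=proj(cs,[[.54,.155,.12]])[0].astype(int)
cv2.imwrite('pics/c6.png',np.hstack([cv2.resize(w,(400,250)),cv2.resize(im[v-32:v+33,u-52:u+52],(400,250),interpolation=cv2.INTER_CUBIC)]))
```

```text
[0.55865966 0.16170511 0.26185013] [-0.51247069 -0.18606343  0.2352023 ] 0.3419154288302068 [-1.35172276e+01 -1.69325905e-01  1.79940245e+02]
tip in bar frame mm [ 97.1   0.4 150.8]
wrist paddle [[100.0, -6.0, 108.0, 0.74]]
wrist coupler [[97.0, -3.0, 54.0, 0.88]]
scene paddle [[-194.0, 178.0, 54.0, 0.63]]
scene coupler [[-131.0, 158.0, -3.0, 0.69], [43.0, 1.0, 43.0, 0.67], [-270.0, -291.0, -3.0, 0.62]]
```

View pics/c6.png

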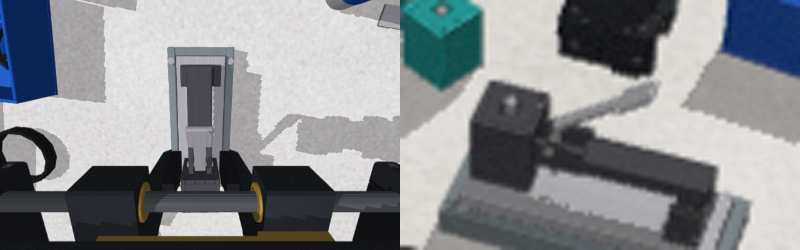

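The pin stands proud at right panel (512,102), the bar is level and the lever is raised. I'll let the fingers shut, then come down to the paddle.

Call:
play_rows:
  translation:
    - [0.002,0,0]
    - [0,0,0]
    - [0,0,0]
    - [0,0,0]
    - [0,0,0.01]
    - [0,0,0.01]
    - [0,0,0.005]
    - [0,0,0]
  delta_rot:
    - [0,0,0]
    - [0,0,0]
    - [0,0,0]
    - [0,0,0]
    - [0,0,0]
    - [0,0,0]
    - [0,0,0]
    - [0,0,0]
  grip: [-1,-1,-1,-1,-1,-1,-1,-1]

```text
clock: 18.38
tool_pos: [0.5618, 0.1625, 0.237]
eef_rot: [0.993, 0.118, -0.001, 0.0]
contact_force: [0.5, -0.0, 0.5]
opening: 0.009
finger_force: 0.0
```

Call:
play_rows:
  translation:
    - [0,0,0.003]
    - [0,0,0.003]
    - [0,0,0.003]
    - [0,0,0]
  delta_rot:
    - [0,0,0]
    - [0,0,0]
    - [0,0,0]
    - [0,0,0]
  grip: [-1,-1,-1,-1]

```text
clock: 18.88
tool_pos: [0.5633, 0.1629, 0.2297]
eef_rot: [0.993, 0.118, 0.002, -0.0]
contact_force: [-0.2, 0.5, 4.0]
opening: 0.004
finger_force: 1.7
```

Call:
play_rows:
  translation:
    - [0.0024,0,0.0022]
    - [0.0024,0,0.0024]
    - [0.0026,0,0.003]
    - [0.0026,0,0.003]
    - [0.0024,0,0.0032]
    - [0.0024,0,0.0034]
    - [0.002,0,0.0034]
    - [0.002,0,0.0034]
    - [0,0,0]
  delta_rot:
    - [0,0,0]
    - [0,0,0]
    - [0,0,0]
    - [0,0,0]
    - [0,0,0]
    - [0,0,0]
    - [0,0,0]
    - [0,0,0]
    - [0,0,0]
  grip: [-1,-1,-1,-1,-1,-1,-1,-1,-1]

```text
clock: 20.0
tool_pos: [0.5812, 0.1674, 0.2053]
eef_rot: [0.993, 0.118, 0.001, -0.0]
contact_force: [-0.3, 0.6, 3.5]
opening: 0.007
finger_force: 1.5
```

Call:
play_rows:
  translation:
    - [0.002,0,0.0036]
    - [0.0018,0,0.0036]
    - [0.0016,0,0.0038]
    - [0.0014,0,0.0038]
    - [0.0012,0,0.0038]
    - [0.001,0,0.0038]
    - [0.0006,0,0.0035]
    - [0,0,0]
  delta_rot:
    - [0,0,0]
    - [0,0,0]
    - [0,0,0]
    - [0,0,0]
    - [0,0,0]
    - [0,0,0]
    - [0,0,0]
    - [0,0,0]
  grip: [-1,-1,-1,-1,-1,-1,-1,-1]

```text
clock: 21.0
tool_pos: [0.5906, 0.1697, 0.1793]
eef_rot: [0.993, 0.118, 0.001, -0.0]
contact_force: [1.0, 0.3, 3.2]
opening: 0.007
finger_force: 1.3
```

Call:
play_rows:
  translation:
    - [0.0004,0,0.002]
    - [0.0004,0,0.002]
    - [0,0,0.002]
    - [0,0,0.001]
    - [0,0,0]
  delta_rot:
    - [0,0,0]
    - [0,0,0]
    - [0,0,0]
    - [0,0,0]
    - [0,0,0]
  grip: [-1,-1,-1,-1,-1]

```text
clock: 21.62
tool_pos: [0.5918, 0.17, 0.1726]
eef_rot: [0.993, 0.118, 0.002, -0.0]
contact_force: [1.2, 1.0, 5.0]
opening: 0.005
finger_force: 2.4
```

Call:
play_rows:
  translation:
    - [0,0,0.001]
    - [0,0,0.001]
    - [0,0,0.001]
    - [0,0,0]
  delta_rot:
    - [0,0,0]
    - [0,0,0]
    - [0,0,0]
    - [0,0,0]
  grip: [-1,-1,-1,-1]

```text
clock: 22.12
tool_pos: [0.5922, 0.1701, 0.1698]
eef_rot: [0.993, 0.118, 0.002, -0.001]
contact_force: [2.8, 1.3, 5.3]
opening: 0.008
finger_force: 2.8
```

Call:
play_rows:
  translation:
    - [0,0,0.001]
    - [0,0,0.001]
    - [0,0,0]
  delta_rot:
    - [0,0,0]
    - [0,0,0]
    - [0,0,0]
  grip: [-1,-1,-1]

```text
clock: 22.5
tool_pos: [0.5923, 0.1701, 0.1693]
eef_rot: [0.993, 0.118, 0.003, -0.001]
contact_force: [-0.5, 0.7, 16.9]
opening: 0.009
finger_force: 8.3
```

The lever has hit its stop. A slight extra press, then I'll retreat straight up.

Call:
play_rows:
  translation:
    - [0,0,0.0004]
    - [0,0,0]
    - [0,0,0]
    - [0,0,-0.005]
    - [0,0,-0.03]
    - [0,0,-0.05]
    - [0,0,-0.05]
    - [-0.04,0,0]
    - [-0.05,0,0]
    - [-0.05,0,0]
    - [0,0,0]
  delta_rot:
    - [0,0,0]
    - [0,0,0]
    - [0,0,0]
    - [0,0,0]
    - [0,0,0]
    - [0,0,0]
    - [0,0,0]
    - [0,0,0]
    - [0,0,0]
    - [0,0,0]
    - [0,0,0]
  grip: [-1,-1,-1,-1,-1,-1,-1,-1,-1,-1,-1]

```text
clock: 23.88
tool_pos: [0.4491, 0.1348, 0.3006]
eef_rot: [0.993, 0.118, -0.004, 0.001]
contact_force: [0.8, 0.2, 0.8]
opening: 0.006
finger_force: 0.0
```

Run:
```python
from h import *
s=r.get_state();print(s['clock'],s['tool_pos'],s['contact_force'])
c=r.get_calibration('wrist');w=r.snapshot('wrist');cs=r.get_calibration('scene');im=r.snapshot('scene')
o=np.array([.4643,.1388,.0471]);M=R.from_euler('z',.234).as_matrix()
print(proj(cs,np.array([[0,0,.066],[.13,0,.0585],[.17,0,.042]])@M.T+o))
u,v=proj(cs,[[.54,.155,.1]])[0].astype(int);print(u-52,v-32)
cv2.imwrite('pics/c7.png',np.hstack([cv2.resize(w,(400,250)),cv2.resize(im[v-32:v+33,u-52:u+52],(400,250),interpolation=cv2.INTER_CUBIC)]))
```

```text
23.875 [0.44913973 0.13479436 0.30059074] [0.77960438 0.19227576 0.75704866]
[[324.09851049 168.12230091]
 [364.55051018 180.02632904]
 [376.82009926 187.0091283 ]]
295 145
```

View pics/c7.png

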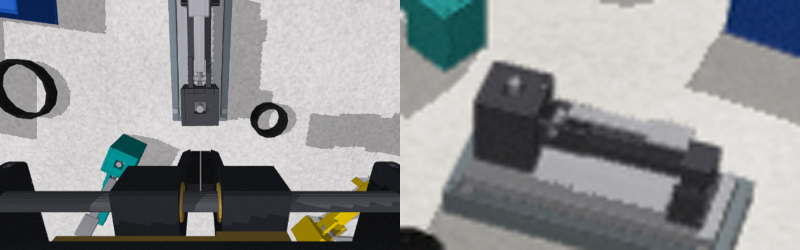

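The lever lies flat over the bar, the pin stands proud at right panel (515,85), the bar is seated and level, and the arm is clear.

```bash
python3 -c "
from plant import r
print(r.finish_job())"
```

```text
the job is handed in; nothing more can be done
None
```

The pull bar is hitched: the socket is home with the pin proud, the foot is in the fork, the lever is pressed flat to its stop, and the arm is clear. I handed the job in at about 24 s of the 69 s limit; no verdict came back.

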